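# Nip up the heating filter's lid in short spanner strokes

## Robot

A 6-joint arm with a two-finger parallel gripper is mounted at the origin on the work surface. World frame = base frame: x ahead of the robot, y to its left, z up, the work surface at z = 0. Lengths are in m, angles in rad, forces in N, time in s.
With the tool pointing down it reaches from about 0.275 to 0.975 m from the base axis. Payload 8.4 kg.
Tool frame: the origin (TCP) lies on the centre line of the jaws, within the pads' length; the fingertips stand 14 mm ahead of it and the grasp point (between the pads) lies 5 mm behind it (r.tip_reach is the distance from the TCP to the fingertips, in m); z points along the fingers, x is the direction in which the jaws open and shut, and the axes are right-handed (so a half turn about z gives the same grasp; the last joint's range is limited). The gripper opens to 92 mm and grips with 3 to 60 N. Pads are 20 mm wide; open, the fingers measure 128 mm over their backs; the gripper's body (75 mm by 189 mm) begins 69 mm behind the grasp point.
Start: joints at [1.117, 0.353, 1.633, -0, 1.155, -0.002], TCP at [0.273, 0.562, 0.193] pointing down, gripper open.
Joint ranges: [-2.63, 2.63], [-0.92, 2.1], [0.06, 2.66], [-1.3, 4.44], [0, 2.69], [-3.02, 3.02]. Speed limits (rad/s): [2.22, 2.22, 2.79, 3.14, 3.14, 3.14].

## Interface

Orientations are given as a unit quaternion [x, y, z, w].
In Python, from plant import monitor, cams, sign_off, r gives the robot as it stands.
- The arm moves only by the tool step_arm, never from a script. Its arguments are lists of equal length, an entry for each row: "xyz": the shift along the tool's x, y, z in cm, a list of three; "twist": the turn, a rotation vector about the tool's x, y, z in rad, a list of three. In form: {"xyz": [[tx, ty, tz], ...], "twist": [[wx, wy, wz], ...]}. A call has 1 to 10 rows; each row is the pose to reach, as a shift and turn from the pose measured when the call began, along the tool's axes at that moment; what a row does not reach only later rows make up. A row lasts 1/12 s, in which the tool goes at most 41.7 mm and 7.16 degrees, less where a joint would pass 70% of its speed; a pose out of reach is approached as far as the arm can. A call with a gripper value outside its range is refused whole. "hand" is the finger opening in cm, from 0 to 9.19, set as the call begins (left out, the last holds). The fingers move at their own pace and stop on an object; "squeeze" is the grip in N (left out, the last holds). Time passes only in rows, so rows that repeat a pose let the fingers close. It gives the time, the measured TCP pose, the force and the opening at its end, in the units of the state.
- monitor.observe(): the state, without advancing time (a new reading comes with each control period).
- cams.grab_frame(name): name is "side" or "top" or "wrist"; returns the picture (420x560x3 uint8, red, green, blue); there is no depth.
- cams.camera_model(name): a dict with "fx", "fy", "cx", "cy" (pixels), "T" (4x4, takes a point from camera to world coordinates). Camera axes: x right, y down, z forward; pixel columns grow to the right and rows downward; lengths in m; the calibration is good to about 2 mm. A picture is of the moment at which its call begins: read the wrist's pose just before it. camera_model takes no time and is no camera call; for the wrist camera it gives the pose at the moment of the call.
- sign_off(): hands the job in, once; it reports no verdict.
The state is a dict: "time_s": time; "joint_positions": joint angles; "joint_velocities": joint speeds; "effort": joint torques, N m; "position": TCP position; "ee_rot": TCP orientation; "wrist_force": force on the tool from outside, world axes, zero at the start; "wrist_torque": the same for the moment, N m; "opening": finger opening in m.
Only numpy, scipy, OpenCV 4.12 (cv2) and the standard library are available. Lean on these libraries where they do the work, as an engineer would, in place of code of your own. Each camera call takes 0.05 s, during which the arm holds its last target. There are 200 camera calls.

## Task

The screwed lid of the heating dirt filter is loose: put the lid spanner fully down over the lid's hexagon and tighten it clockwise in short strokes between the housing's side cheeks, lifting and reseating the spanner, until the lid comes up firm on its seal, nipped up to about 2 N m and not forced further. Turn the lid only with the spanner and do not lean the spanner against the housing. Then lift the spanner off and lay it gently flat on the worktop, clear of the housing, leaving the other things where they are.

Things in the scene. Friction and masses are not known exactly. Their poses are not given: they have to be found in the camera images.
- housing: White sheet-steel housing of a boiler pipework module, fixed, open above and in front (its -x side, roughly to the robot). Origin on the worktop under the filter's axis, z up. Two upright 4 mm side cheeks, 165 mm high, stop the handle's swing. Low back plate (100 mm high) at x +93 mm. Outside the cheeks brass valves and pipe tails reach 82 mm high, y +139 and -124 mm.
- cheek_left (a point): Top front inner corner of the housing's left (+y) cheek: x -60, y +90, z 165 mm in the housing's frame; axes as the housing's. The cheek runs back to x +95 mm. Turning clockwise, the seated spanner's handle meets it when 52 degrees to the +y side of the housing's -x direction.
- cheek_right (a point): Top front inner corner of the housing's right (-y) cheek: x -60, y -75, z 165 mm in the housing's frame; axes as the housing's. The seated spanner's handle meets it when 46 degrees to the -y side of the housing's -x direction.
- filter: The black plastic dirt filter with its lid, fixed in the housing: a canister 80 mm wide, ports to both sides. Origin on the worktop on its upright axis; axes as the housing's. A small lug stands on its collar at the front (-x), 106 mm high.
- lid_seat (a point): On the lid's axis at the top of its round black shoulder (94 mm wide, 130 mm above the worktop) on which the seated spanner rests. The lid's hexagon rises 20 mm above it, 60 mm across flats, top 4 mm chamfered by 3 mm, a 14 mm wide, 4 mm high brass bleed screw on top. The point turns with the lid; z up; the flats face 30, 90, 150.. degrees from its x axis.
- lid (a joint): Turn of the lid, rad, growing clockwise seen from above; starts between -2.25 and -1.75. Loose it drags with 0.6 N m and stays where it is left. At 0 it lands on its seal (the lug on the lid's rim over the canister's lug, the flats facing 30, 90, 150.. degrees from the housing's x axis); from there it gives only another 0.03 or so at 2 N m, and keeps about 0.01 when let go.
- seal (a joint): Elastic wind-up under the lid, rad, same sense as the lid's turn: 100 N m per rad, so it reads the torque now put on the lid (0.02 is 2 N m). With the lid down, 0.01 (1 N m) is just firm; above 0.04 (4 N m) it is overtightened. It springs back to 0 when the spanner is let go; the lid stays tight.
- spanner: Cast aluminium lid spanner, 220 g, 18 mm thick, lying flat. Origin: centre of the ring's underside, z up. Ring: hexagonal through hole 62 mm across flats, 8 mm walls, hole flats facing 0, 60, 120.. degrees from x: fits the lid every 60 degrees with 3.5 degrees of play either way. Straight handle 14 mm wide, parallel sides, along -x to 181 mm. Centre of mass 50 mm from the origin, at x -50.
- spanner_handle (a point): Where to hold the spanner: middle of the handle's outer half, 135 mm from the ring's centre, 9 mm above its underside; axes as the spanner's. Pushed square to the handle here, 15 N makes 2 N m on the lid; a hand that also twists the handle adds its twist.
- wrench: Ordinary steel open-ended wrench, about 140 mm long, lying on the worktop, to be left alone. Origin under its middle.
- paste: Closed jar of jointing paste, 66 mm wide and 75 mm high, to be left alone. Origin at the centre of its underside.
- carton: Closed cardboard carton, 70 x 80 x 50 mm, to be left alone. Origin at the centre of its underside.
- fitting: Brass straight coupling standing on end, 32 mm wide and 58 mm high, to be left alone. Origin at the centre of its underside.
Mind the look-alikes: they are no part of the job. Of the things shaped like the spanner, the aluminium one is meant.

How it is judged:
By the outcome, as a careful person would: the job done as asked, in the order asked, and still so for the second after the job is handed in, with the robot touching nothing.
It also fails if it takes over 72 s, if anything falls off the work surface, if the arm or the gripper's body presses on something with over 40 N, if the wrist force passes 120 N, or if a joint passes its speed limit or range.

## Working session

There is one attempt and no reset: what is moved stays moved. The work goes in short steps, Python scripts to look and compute and a tool call to move; the robot and the scene stay as the last step left them, time stands still between calls to the robot, and variables do not carry over. Pictures are saved under pics/ and viewed, about 8 in all and at most 12, crops included, and the job is handed in when it is done.

Besides the shell and the picture viewer there is one more tool, called after "Request:" by a JSON object that holds its "op" and its "data". step_arm: Moves the arm, as the interface text tells. Its arguments: {"type":"object","properties":{"xyz":{"type":"array","items":{"type":"array","items":{"type":"number"}}},"twist":{"type":"array","items":{"type":"array","items":{"type":"number"}}},"hand":{"type":"number"},"squeeze":{"type":"number"}},"required":["xyz","twist"]}

```bash
mkdir -p pics; ls
python3 - <<'E'
from plant import monitor,cams,r
import cv2,numpy as np
print(monitor.observe())
for n in("top","side"):
    im=cams.grab_frame(n);cv2.imwrite(f"pics/{n}0.png",im[:,:,::-1]);c=cams.camera_model(n);print(n,c)
E
```

```text
pics
{'time_s': 0.0, 'joint_positions': array([ 1.11662900e+00,  3.53665452e-01,  1.63415319e+00,  8.47688379e-06,
        1.15522497e+00, -2.38999616e-03]), 'joint_velocities': array([ 2.24429416e-04,  4.21744801e-04,  2.27809190e-04, -9.79006416e-06,
        1.19904537e-03, -1.59771501e-03]), 'effort': array([ 2.09767779e-03, -5.93833494e+01, -3.34215331e+01,  6.98766159e-02,
        2.37217778e-02, -1.85030212e-04]), 'position': array([0.2726028 , 0.56180331, 0.19274478]), 'ee_rot': array([ 8.47516243e-01,  5.30768962e-01, -6.17821418e-04,  3.80301094e-04]), 'wrist_force': array([ 0.39834002,  0.39736255, -0.23819965]), 'wrist_torque': array([0.01366846, 0.0382074 , 0.05948862]), 'opening': 0.09166612482937422}
top {'fx': 456.62473362233027, 'fy': 456.62473362233027, 'cx': 282.4546969117861, 'cy': 212.9410569309068, 'T': array([[-0.00592772, -0.99826956,  0.05850427,  0.49847286],
       [-0.9999242 ,  0.00654856,  0.01042599, -0.07705846],
       [-0.01079107, -0.05843803, -0.99823271,  1.2469782 ],
       [ 0.        ,  0.        ,  0.        ,  1.        ]])}
side {'fx': 436.0184957970185, 'fy': 436.0184957970185, 'cx': 276.7479245242906, 'cy': 211.24397390757892, 'T': array([[ 0.93654592, -0.20404521,  0.2850391 ,  0.2466316 ],
       [-0.35049584, -0.55867392,  0.75168885, -0.82506684],
       [ 0.00586541, -0.80389614, -0.59474078,  0.74441105],
       [ 0.        ,  0.        ,  0.        ,  1.        ]])}
```

View pics/top0.png

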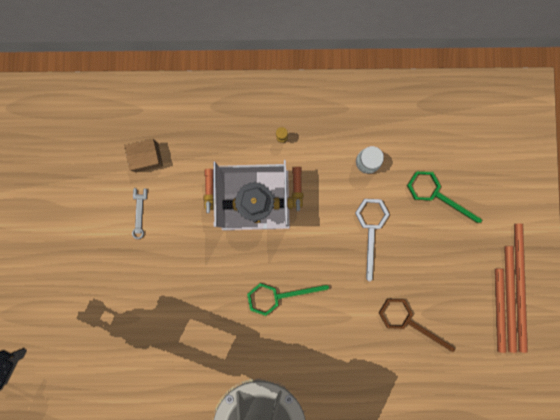

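View pics/side0.png

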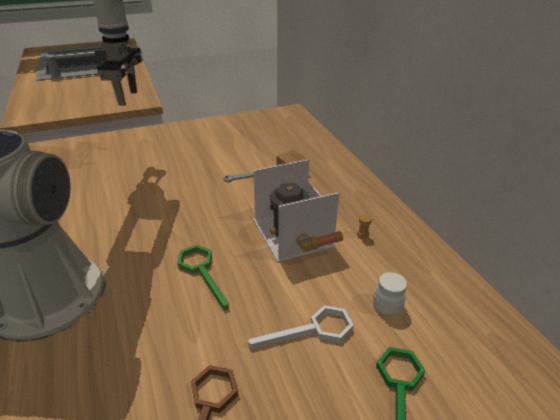

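Candidates (top picture): aluminium spanner, ring (372,213); green look-alikes (424,186) and (265,298); brown one (396,313); wrench (139,213). I choose the silver one at (372,213) and check it in a close crop with the housing.

```bash
cat > h.py <<'E'
import numpy as np,cv2
from scipy.spatial.transform import Rotation as R
from plant import monitor,cams,r
def ray(c,uv,z):
    uv=np.atleast_2d(np.asarray(uv,float));d=np.c_[(uv[:,0]-c['cx'])/c['fx'],(uv[:,1]-c['cy'])/c['fy'],np.ones(len(uv))]@c['T'][:3,:3].T
    o=c['T'][:3,3];return o+d*((z-o[2])/d[:,2])[:,None]
def proj(c,p):
    q=(np.atleast_2d(p)-c['T'][:3,3])@c['T'][:3,:3];return np.c_[q[:,0]/q[:,2]*c['fx']+c['cx'],q[:,1]/q[:,2]*c['fy']+c['cy']]
def rel(target,yaw=None,o=None):
    "shift in tool cm and rotvec to get tool pointing down, jaw axis x at yaw"
    o=o or monitor.observe();Rt=R.from_quat(o['ee_rot'])
    s=Rt.inv().apply(np.asarray(target)-o['position'])*100
    g=R.from_euler('z',yaw)*R.from_euler('x',np.pi) if yaw is not None else Rt
    return s.round(2),(Rt.inv()*g).as_rotvec().round(3)
def yaw(o): 
    x=R.from_quat(o['ee_rot']).apply([1,0,0]);return np.arctan2(x[1],x[0])
E
python3 - <<'E'
from h import *
im=cv2.imread("pics/top0.png");c=cams.camera_model("top")
hsv=cv2.cvtColor(im,cv2.COLOR_BGR2HSV);m=((hsv[:,:,1]<60)&(hsv[:,:,2]>110)).astype(np.uint8)
m2=np.zeros_like(m);m2[190:290,350:395]=m[190:290,350:395]
cs,h=cv2.findContours(m2,cv2.RETR_CCOMP,cv2.CHAIN_APPROX_NONE)
for k,(a,hh) in enumerate(zip(cs,h[0])):
    if cv2.contourArea(a)<200: continue
    M=cv2.moments(a);u=(M['m10']/M['m00'],M['m01']/M['m00']);print(hh[3],cv2.contourArea(a),u,ray(c,[u],.009))
    if hh[3]<0:
        p=ray(c,a[:,0],.012);print(p.min(0),p.max(0))
        ys,xs=np.nonzero(m2);s=(ys>235)&(ys<278);q=ray(c,np.c_[xs[s],ys[s]],.014)
        v=cv2.fitLine(q[:,:2].astype(np.float32),cv2.DIST_HUBER,0,.01,.01);print('handle',v.ravel(),q.mean(0))
a=cv2.resize(im[150:245,195:305],None,fx=5,fy=5,interpolation=cv2.INTER_CUBIC)[:,:]
b=cv2.resize(im[190:285,345:395],None,fx=5,fy=5,interpolation=cv2.INTER_CUBIC)
cv2.imwrite("pics/c1.png",np.hstack([a,b]))
E
```

```text
-1 1033.0 (371.4288480154889, 224.8326879638593) [[ 0.53721381 -0.30472136  0.009     ]]
[ 0.38922545 -0.35205862  0.012     ] [ 0.60723314 -0.26037957  0.012     ]
handle [ 0.997721   -0.067474    0.45232928 -0.29861626] [ 0.45232928 -0.29861626  0.014     ]
0 435.5 (371.76540375047836, 213.44699579027935) [[ 0.56806685 -0.30616522  0.009     ]]
```

View pics/c1.png

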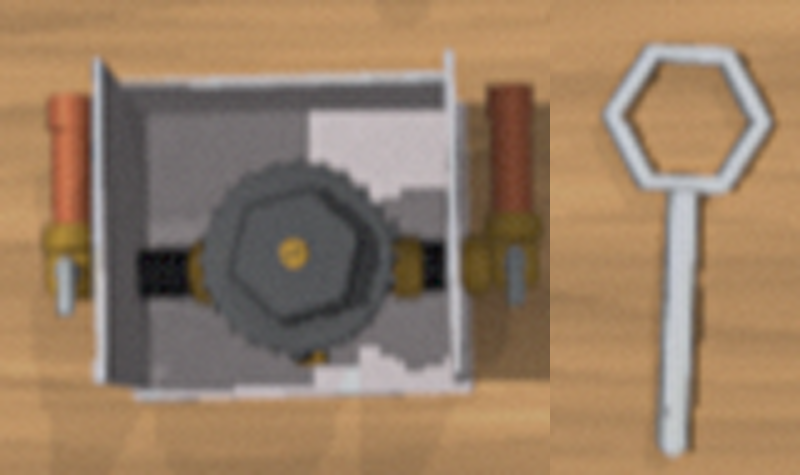

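The crop shows the silver-grey aluminium spanner (ring about (372,213), handle running down). In the housing, the lid's brass screw is at about (253.4,200.6). Next: rough housing pose and the wrist camera mounting.

Run:
```python
from h import *
c=cams.camera_model("top")
print('axis',ray(c,[(253.4,200.6)],.154))
print('cheeks',ray(c,[(215,226.2),(214.6,162),(287.5,227.5),(284.8,160.4)],.165))
w=cams.camera_model("wrist");o=monitor.observe();Rt=R.from_quat(o['ee_rot']).as_matrix()
print(w['fx'],w['cx'],w['cy'],'\n',Rt.T@w['T'][:3,:3],Rt.T@(w['T'][:3,3]-o['position']),np.degrees(yaw(o)))
```

```text
axis [[0.5926975  0.00401059 0.154     ]]
cheeks [[ 0.53141261  0.09453626  0.165     ]
 [ 0.68506835  0.0959129   0.165     ]
 [ 0.52725823 -0.07750576  0.165     ]
 [ 0.68761715 -0.07210808  0.165     ]]
303.46887687969485 282.47479369457267 206.99960957784035 
 [[ 9.99999940e-01  2.20541436e-04  2.67040593e-04]
 [-2.89974021e-04  9.54763059e-01  2.97367477e-01]
 [-1.89378643e-04 -2.97367537e-01  9.54763066e-01]] [-0.00094936 -0.08493897 -0.1907155 ] 64.1148354523168
```

Run:
```python
from h import *
print(rel([.54,0,.27],np.radians(-94)))
```

```text
(array([-38.89,  48.58,  -7.67]), array([2.00e-03, 0.00e+00, 2.76e+00]))
```

Request:
{"op": "step_arm", "data": {"xyz": [[-4,5,-4],[-8,10,-7.7],[-12,15,-7.7],[-16,20,-7.7],[-20,25,-7.7],[-24,30,-7.7],[-28,35,-7.7],[-32,40,-7.7],[-36,45,-7.7],[-38.9,48.6,-7.7]], "twist": [[0,0,0.12],[0,0,0.24],[0,0,0.36],[0,0,0.48],[0,0,0.6],[0,0,0.72],[0,0,0.84],[0,0,0.96],[0,0,1.08],[0,0,1.2]]}}

```text
time_s: 0.93
position: [0.4458, 0.1969, 0.2658]
ee_rot: [0.999, -0.043, -0.0, 0.001]
wrist_force: [0.4, 0.6, 0.5]
opening: 0.0921
```

Run:
```python
from h import *
print(rel([.54,0,.27],np.radians(-94)))
```

```text
(array([11.09, 18.8 , -0.4 ]), array([ 1.000e-03, -1.000e-03,  1.554e+00]))
```

Request:
{"op": "step_arm", "data": {"xyz": [[2,4,-0.4],[4,7,-0.4],[6,11,-0.4],[8,15,-0.4],[11.1,18.8,-0.4],[11.1,18.8,-0.4],[11.1,18.8,-0.4],[11.1,18.8,-0.4],[11.1,18.8,-0.4],[11.1,18.8,-0.4]], "twist": [[0,0,0.12],[0,0,0.24],[0,0,0.36],[0,0,0.48],[0,0,0.6],[0,0,0.72],[0,0,0.84],[0,0,0.96],[0,0,1.08],[0,0,1.2]]}}

```text
time_s: 1.77
position: [0.5398, -0.0003, 0.2695]
ee_rot: [0.798, -0.602, -0.0, 0.001]
wrist_force: [-0.5, 0.3, 0.7]
opening: 0.0919
```

Request:
{"op": "step_arm", "data": {"xyz": [[0,0,0],[0,0,0],[0,0,0],[0,0,0],[0,0,0]], "twist": [[0,0,0.12],[0,0,0.24],[0,0,0.35],[0,0,0.35],[0,0,0.35]]}}

```text
time_s: 2.18
position: [0.5396, -0.0003, 0.2693]
ee_rot: [-0.682, 0.731, 0.0, -0.001]
wrist_force: [0.3, 0.2, 0.7]
opening: 0.0918
```

Run:
```python
from h import *
import pickle
o=monitor.observe();w=cams.camera_model("wrist");im=cams.grab_frame("wrist")[:,:,::-1];pickle.dump((o,w),open('w1.pkl','wb'))
cv2.imwrite("pics/w1.png",im);print(o['position'],np.degrees(yaw(o)),o['joint_positions'].round(2),abs(o['joint_velocities']).max())
```

```text
[ 5.39595752e-01 -3.39145961e-04  2.69283666e-01] -93.95147937743226 [-0.    0.15  1.73 -0.    1.26  1.64] 0.026055287540212444
```

View pics/w1.png

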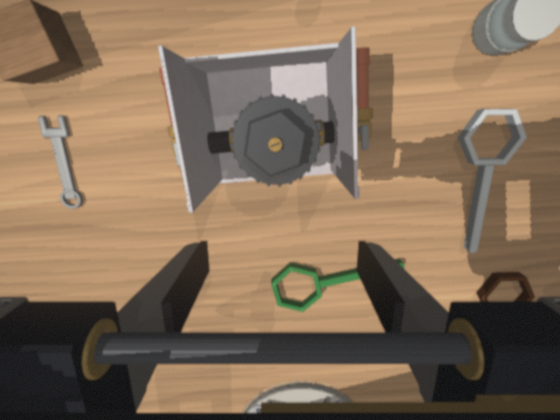

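Wrist view: lid screw at (275,145), cheek tops running (191,210)–(163,48) and (356,195)–(352,30), aluminium spanner ring at (493,137). I enlarge the lid for the hexagon's corners.

Run:
```python
from h import *
im=cv2.imread("pics/w1.png")
a=im[85:200,215:335];g=cv2.cvtColor(a,cv2.COLOR_BGR2GRAY)
g=np.clip((g.astype(float)-20)*2.6,0,255).astype(np.uint8)
a=cv2.resize(g,None,fx=5,fy=5,interpolation=cv2.INTER_CUBIC);cv2.imwrite("pics/c2.png",a)
import pickle
o,w=pickle.load(open('w1.pkl','rb'))
p=ray(w,[(191,210),(163,48),(356,195),(352,30)],.165);print(p)
print([np.degrees(np.arctan2(*(b-a)[1::-1])) for a,b in((p[0],p[1]),(p[2],p[3]))])
print(ray(w,[(275,145)],.154))
```

```text
[[ 0.53463971  0.09272672  0.165     ]
 [ 0.68385503  0.09368981  0.165     ]
 [ 0.53888788 -0.07516513  0.165     ]
 [ 0.68656018 -0.0712795   0.165     ]]
[np.float64(0.3698040840788213), np.float64(1.5072476558896435)]
[[0.59275909 0.00263657 0.154     ]]
```

View pics/c2.png

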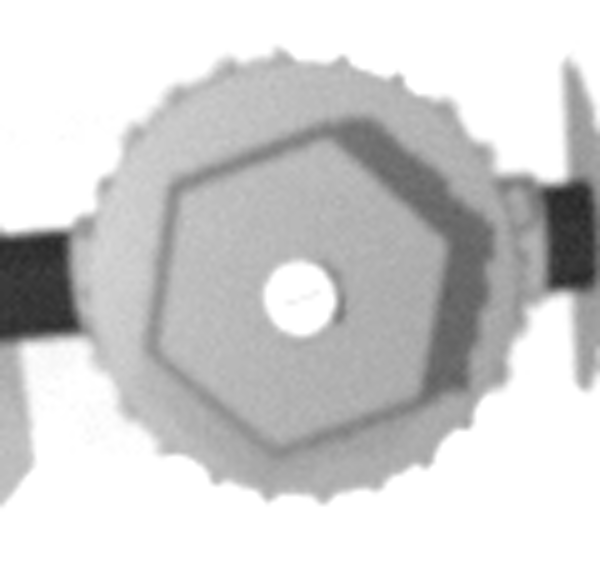

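Run:
```python
from h import *
import pickle
o,w=pickle.load(open('w1.pkl','rb'));im=cv2.imread("pics/w1.png")
k=np.array([(180,191),(325,139),(447,240),(424,394),(279,446),(155,348)])/5+[215,85]-.4
p=ray(w,k,.150);c=p.mean(0);d=p-c;print(c,np.hypot(d[:,0],d[:,1]).round(4));a=np.degrees(np.arctan2(d[:,1],d[:,0]));
print(a.round(1),(a%60).round(1),'flats at',(a%60).mean()+30)
# spanner in wrist view
hsv=cv2.cvtColor(im,cv2.COLOR_BGR2HSV);m=((hsv[:,:,1]<70)&(hsv[:,:,2]>100)).astype(np.uint8);m[:100]=0;m[255:]=0;m[:,:458]=0;m[:,530:]=0
cs,h=cv2.findContours(m,cv2.RETR_CCOMP,cv2.CHAIN_APPROX_NONE)
for q,hh in zip(cs,h[0]):
    if cv2.contourArea(q)<300: continue
    M=cv2.moments(q);u=(M['m10']/M['m00'],M['m01']/M['m00']);print(hh[3],cv2.contourArea(q),u,ray(w,[u],.009))
ys,xs=np.nonzero(m);s=(ys>175)&(ys<245);q=ray(w,np.c_[xs[s],ys[s]],.016);print(s.sum(),cv2.fitLine(q[:,:2].astype(np.float32),cv2.DIST_HUBER,0,.01,.01).ravel())
# housing yaw: cheek-top points left/right, front edges from top cam
```

```text
[0.59368208 0.00270686 0.15      ] [0.0312 0.0303 0.0309 0.0318 0.031  0.0316]
[  45.8  -12.9  -73.4 -132.5  166.9  105.4] [45.8 47.1 46.6 47.5 46.9 45.4] flats at 76.534030510684
-1 3524.0 (491.5370790768066, 150.7618236852062) [[ 0.54833954 -0.31051973  0.009     ]]
6 1581.0 (494.79411764705884, 137.47280202403542) [[ 0.56736469 -0.3126622   0.009     ]]
658 [ 0.997268   -0.07386816  0.45840773 -0.3012969 ]
```

Run:
```python
from h import *
print(rel([.433,-.2995,.12],np.radians(-94.1)))
```

```text
(array([30.56,  8.57, 14.98]), array([ 0.002, -0.001,  0.003]))
```

Request:
{"op": "step_arm", "data": {"xyz": [[4,1.1,0],[8,2.2,0],[12,3.3,2],[15,4.2,4],[18,5,6],[21,5.9,8.5],[24,6.7,11],[27,7.6,13.5],[30.6,8.6,15],[30.6,8.6,15]], "twist": [[0,0,0],[0,0,0],[0,0,0],[0,0,0],[0,0,0],[0,0,0],[0,0,0],[0,0,0],[0,0,0],[0,0,0]], "hand": 5}}

```text
time_s: 3.07
position: [0.4292, -0.3034, 0.1167]
ee_rot: [-0.683, 0.731, 0.002, -0.002]
wrist_force: [-0.7, 0.4, -0.3]
opening: 0.0504
```

Request:
{"op": "step_arm", "data": {"xyz": [[0,0,0],[0,0,0]], "twist": [[0,0,0],[0,0,0]]}}

```text
time_s: 3.23
position: [0.4288, -0.3036, 0.1164]
ee_rot: [-0.683, 0.73, 0.002, -0.002]
wrist_force: [0.1, 0.7, -0.5]
opening: 0.0498
```

Run:
```python
from h import *
o=monitor.observe();w=cams.camera_model("wrist");im=cams.grab_frame("wrist")[:,:,::-1].copy();cv2.imwrite("pics/w2.png",im)
print(o['position'],np.degrees(yaw(o)),o['wrist_force'],o['wrist_torque'])
print(proj(w,[(.568,-.309,.018),(.433,-.2995,.018)]))
hsv=cv2.cvtColor(im,cv2.COLOR_BGR2HSV);m=((hsv[:,:,1]<60)&(hsv[:,:,2]>120)).astype(np.uint8)
cs,h=cv2.findContours(m,cv2.RETR_CCOMP,cv2.CHAIN_APPROX_NONE)
for q,hh in zip(cs,h[0]):
    if cv2.contourArea(q)<1000: continue
    M=cv2.moments(q);u=(M['m10']/M['m00'],M['m01']/M['m00']);print(hh[3],cv2.contourArea(q),u,ray(w,[u],.018))
```

```text
[ 0.42877975 -0.30356351  0.11637973] -93.83231185937511 [ 0.09693593  0.72826771 -0.54955649] [ 0.0353193   0.21597266 -0.02728262]
[[277.23061396  43.42689438]
 [277.43644512 196.549332  ]]
-1 9645.5 (275.47211998686777, 70.40960378760388) [[ 0.54704656 -0.30595489  0.018     ]]
1 5030.5 (274.694629427161, 41.98124772222774) [[ 0.569243   -0.30692586  0.018     ]]
```

View pics/w2.png

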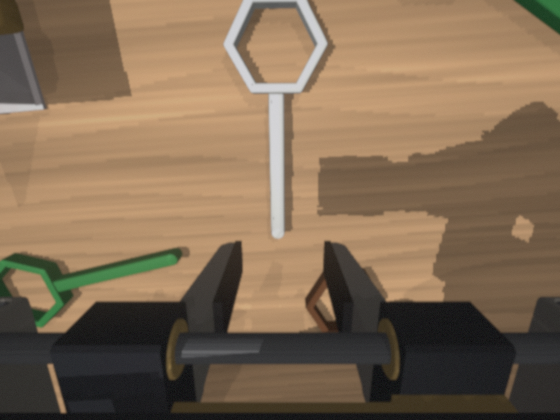

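The picture shows the aluminium spanner alone ahead of the jaws, ring centre (275,42), handle end (278,235), and nothing near the finger paths.

Run:
```python
from h import *
w=cams.camera_model("wrist");im=cv2.imread("pics/w2.png")
hsv=cv2.cvtColor(im,cv2.COLOR_BGR2HSV);m=((hsv[:,:,1]<60)&(hsv[:,:,2]>120));m[:,:255]=0;m[:,300:]=0
L=[(np.nonzero(m[v])[0].mean(),v) for v in range(105,225)]
p=ray(w,L,.018);f=np.polyfit(p[:,0],p[:,1],1);end=ray(w,[(278,236)],.018);print(f,np.degrees(np.arctan(f[0])),np.polyval(f,[.569,.434,.388]),end)
y=np.arctan(f[0]);g=np.array([.569,np.polyval(f,.569)])-.135*np.array([np.cos(y),np.sin(y)]);print(g)
for z in (.05,.018):print(rel([*g,z],y-np.pi/2))
```

```text
[-0.06194532 -0.27175828] -3.5446759916138015 [-0.30700517 -0.29864255 -0.29579307] [[ 0.39151684 -0.29663794  0.018     ]]
[ 0.43425827 -0.29865855]
(array([-0.47, -0.5 ,  6.69]), array([ 0.006, -0.   , -0.005]))
(array([-0.47, -0.52,  9.89]), array([ 0.006, -0.   , -0.005]))
```

Request:
{"op": "step_arm", "data": {"xyz": [[-0.5,-0.5,2.2],[-0.5,-0.5,4.4],[-0.5,-0.5,6.6],[-0.5,-0.5,8.2],[-0.5,-0.5,9.2],[-0.5,-0.5,9.8],[-0.5,-0.5,9.8]], "twist": [[0.006,0,0],[0.006,0,0],[0.006,0,0],[0.006,0,0],[0.006,0,0],[0.006,0,0],[0.006,0,0]]}}

```text
time_s: 3.87
position: [0.4343, -0.2976, 0.0185]
ee_rot: [-0.684, 0.73, 0.0, -0.0]
wrist_force: [-0.6, 0.7, 0.3]
opening: 0.0497
```

Run:
```python
from h import *
print(rel([.4343,-.2986,.018],np.radians(-93.6)),monitor.observe()['position'])
```

```text
(array([ 0.1 , -0.  ,  0.05]), array([ 0.   ,  0.   , -0.002])) [ 0.43432965 -0.29764006  0.01847571]
```

Request:
{"op": "step_arm", "data": {"xyz": [[0.1,0,0.1],[0.1,0,0.1],[0.1,0,0.1],[0.1,0,0.1],[0.1,0,0.1],[0.1,0,0.1],[0.1,0,0.1],[0.1,0,0.1]], "twist": [[0,0,0],[0,0,0],[0,0,0],[0,0,0],[0,0,0],[0,0,0],[0,0,0],[0,0,0]], "hand": 0, "squeeze": 60}}

```text
time_s: 4.53
position: [0.4343, -0.2987, 0.0176]
ee_rot: [-0.684, 0.73, 0.0, -0.0]
wrist_force: [0.9, -0.5, 0.2]
opening: 0.0003
```

Request:
{"op": "step_arm", "data": {"xyz": [[0,0,-1],[0,0,-3],[0,0,-6],[0,0,-9],[0,0,-12],[0,0,-15],[0,0,-18],[0,0,-20],[0,0,-20],[0,0,-20]], "twist": [[0,0,0],[0,0,0],[0,0,0],[0,0,0],[0,0,0],[0,0,0],[0,0,0],[0,0,0],[0,0,0],[0,0,0]]}}

```text
time_s: 5.37
position: [0.4348, -0.299, 0.2191]
ee_rot: [-0.684, 0.73, -0.001, 0.0]
wrist_force: [0.2, 0.1, -0.4]
opening: 0.0004
```

Run:
```python
from h import *
o=monitor.observe();w=cams.camera_model("wrist");im=cams.grab_frame("wrist")[:,:,::-1].copy();cv2.imwrite("pics/w3.png",im)
print(o['position'],np.degrees(yaw(o)),o['wrist_force'],o['wrist_torque'],o['opening'])
hsv=cv2.cvtColor(im,cv2.COLOR_BGR2HSV);m=((hsv[:,:,1]<60)&(hsv[:,:,2]>110)).astype(np.uint8)
cs,h=cv2.findContours(m,cv2.RETR_CCOMP,cv2.CHAIN_APPROX_NONE)
for q,hh in zip(cs,h[0]):
    if cv2.contourArea(q)<1000: continue
    M=cv2.moments(q);u=(M['m10']/M['m00'],M['m01']/M['m00']);print(hh[3],cv2.contourArea(q),u,cv2.boundingRect(q))
```

```text
[ 0.43482234 -0.29904161  0.21914598] -93.73422606727095 [ 0.21753298  0.07434661 -0.42349316] [0.04334636 0.15139284 0.03968098] 0.0004055168571557407
-1 1065.5 (106.57328327858595, 387.8487408102612) (60, 377, 89, 36)
-1 1071.5 (52.605070773059566, 113.72841810545964) (0, 66, 110, 60)
-1 5230.0 (281.36163161249203, 87.82080943275972) (244, 32, 76, 182)
10 2456.0 (280.93281758957653, 69.06039630836047) (252, 41, 59, 57)
```

View pics/w3.png

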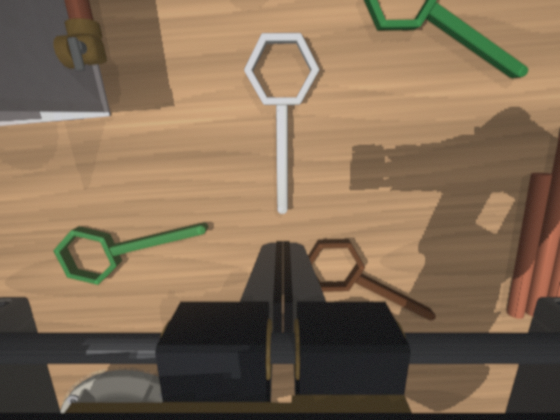

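The picture shows closed jaws and the spanner still on the table (ring (281,69), handle end (282,213)): the grasp missed. I measure where it lies now, by two cameras.

Run:
```python
from h import *
w=cams.camera_model("wrist");o=monitor.observe();print(ray(w,[(280.9,69),(282,213)],.018))
t=cams.camera_model("top");im=cams.grab_frame("top")[:,:,::-1].copy();cv2.imwrite("pics/top1.png",im)
s=cams.camera_model("side");i2=cams.grab_frame("side")[:,:,::-1].copy()
for n,i,c,b in(("top",im,t,(190,290,350,395)),("side",i2,s,(295,355,245,360))):
    hsv=cv2.cvtColor(i,cv2.COLOR_BGR2HSV);m=((hsv[:,:,1]<60)&(hsv[:,:,2]>110)).astype(np.uint8);k=np.zeros_like(m);k[b[0]:b[1],b[2]:b[3]]=m[b[0]:b[1],b[2]:b[3]]
    cs,h=cv2.findContours(k,cv2.RETR_CCOMP,cv2.CHAIN_APPROX_NONE)
    for q,hh in zip(cs,h[0]):
        if cv2.contourArea(q)<150: continue
        M=cv2.moments(q);u=(M['m10']/M['m00'],M['m01']/M['m00']);pt=q[q[:,0,1].argmax(),0] if n=="top" else q[q[:,0,0].argmin(),0]
        print(n,hh[3],u,ray(c,[u],.009),'end',pt,ray(c,[pt],.009))
# joint-derived checks: finger tip pixel of TCP in each camera
print('tip in side/top/wrist',proj(s,o['position']),proj(t,o['position']),proj(w,o['position']))
a=np.hstack([cv2.resize(im[150:300,300:440],None,fx=2.8,fy=2.8),cv2.resize(i2[180:360,240:400],None,fx=2.333,fy=2.333)]);cv2.imwrite("pics/c3.png",a)
```

```text
[[ 0.56698415 -0.30602975  0.018     ]
 [ 0.38826947 -0.29564308  0.018     ]]
top -1 (371.7156917363045, 218.4744661095636) [[ 0.55443064 -0.30579444  0.009     ]] end [371 257] [[ 0.45051914 -0.30206858  0.009     ]]
top 4 (371.73839662447256, 213.4411200613732) [[ 0.56808328 -0.30609245  0.009     ]] end [377 225] [[ 0.53666662 -0.3197564   0.009     ]]
side -1 (318.22936259143154, 324.5542058516196) [[ 0.54068145 -0.30021361  0.009     ]] end [248 341] [[ 0.38991964 -0.28869551  0.009     ]]
side 1 (331.6768982229402, 321.1688206785137) [[ 0.57117796 -0.30195682  0.009     ]] end [315 318] [[ 0.54156006 -0.28200421  0.009     ]]
tip in side/top/wrist [[269.83901467 263.28114534]] [[386.59836952 267.92082457]] [[281.54702032 240.87005417]]
```

View pics/c3.png

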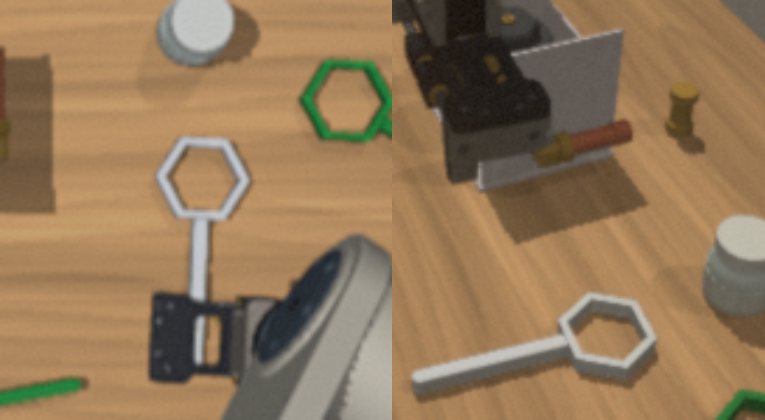

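Run:
```python
from h import *
print(r, getattr(r,'tip_reach',None),[a for a in dir(r) if a[0]!='_'])
s=cams.camera_model("side");t=cams.camera_model("top");w=cams.camera_model("wrist");p=np.array([.2726,.5618,.1927]);d=np.array([np.cos(1.119),np.sin(1.119),0])*.046
for z in(0,-.014,-.03): print(z,proj(s,[p+d+[0,0,z],p-d+[0,0,z]]).round(0).tolist())
o=monitor.observe();print(proj(w,[o['position']+[0,0,z] for z in(.02,0,-.014,-.03)]))
```

```text
<Robot object at 0x7ff09a35be00> 0.014 ['IKError', 'tip_reach']
0 [[135.0, 99.0], [124.0, 111.0]]
-0.014 [[136.0, 103.0], [125.0, 115.0]]
-0.03 [[136.0, 108.0], [126.0, 120.0]]
[[281.44846635 253.88727848]
 [281.56656943 240.84703461]
 [281.63704181 233.06589122]
 [281.70777576 225.25586648]]
```

Run:
```python
from h import *
print(rel([.4340,-.2987,.018],np.radians(-93.6)))
```

```text
(array([ 0.07, -0.09, 19.84]), array([ 0.002,  0.001, -0.002]))
```

Run:
```python
from h import *
for f in("w1","w2","w3"):
    g=cv2.cvtColor(cv2.imread(f"pics/{f}.png"),cv2.COLOR_BGR2GRAY)
    print(f,{u:[v for v in range(215,300) if g[v:v+6,u].max()<75][:1] for u in ((200,206,362,366) if f=="w1" else (236,240,327,331) if f=="w2" else (279,282,285,288))})
i=cv2.imread("pics/side0.png");g=cv2.cvtColor(i,cv2.COLOR_BGR2GRAY);print(g[84:122:2,112:146:2])
```

```text
w1 {200: [243], 206: [243], 362: [242], 366: [243]}
w2 {236: [242], 240: [242], 327: [242], 331: [243]}
w3 {279: [242], 282: [242], 285: [242], 288: [242]}
[[ 80  54  54  53  46 116 128 127  90  27  25  25  83 127 132 126 125]
 [104  53  50  53  41 112 129 126 122  32  26  20  78 129 126 127 129]
 [128  65  55  53  45  76 130 129 123  48  27  28  60 133 126 127 123]
 [132  76  53  51  49  60 127 131 127  63  23  26  46 128 131 128 124]
 [131  97  53  53  55  45 120 130 129  84  41  43  60 134 130 127 124]
 [132 113  53  54  53  47 113 131 129 126 125 129 131 137 131 129 129]
 [129 122  68  55  55  47 105 127 132 126 129 129 134 133 135 132 130]
 [133 129  83  53  54  48  73 124 133 127 128 128 134 133 135 134 131]
 [136 127 107  58  56  52  55 125 133 127 128 129 131 135 134 132 134]
 [135 130 127  64  53  54  43 115 125 129 124 129 128 136 133 131 133]
 [133 135 128  88  55  56  49 110 128 129 125 126 127 134 132 131 132]
 [136 134 131 132 127 122 126 127 129 130 127 128 127 130 132 132 126]
 [135 131 128 132 133 129 132 128 127 128 129 129 128 125 127 122 116]
 [132 129 131 134 132 126 125 123 116 117 106  88  76  73  70  69  63]
 [124 118 116 103  85  76  69  66  61  63  67  65  62  67  63  65  67]
 [ 69  65  63  68  70  67  67  64  63  63  63  65  68  65  59  62  65]
 [ 70  68  67  66  68  68  70  63  62  71  64  63  68  68  67  72  72]
 [ 67  67  67  63  64  68  68  73  75  72  79  84  84  83  82  84  86]
 [ 71  71  74  76  80  83  82  83  84  84  86  84  87  85  85  86  85]]
```

Run:
```python
from h import *
s=cams.camera_model("side");w=cams.camera_model("wrist");p=np.array([.2726,.5618,.1927]);a=1.119
d=np.array([np.cos(a),np.sin(a),0]);e=np.array([np.sin(a),-np.cos(a),0])
for z in(-.014,.01,.02,.03): print(z,[proj(s,[p+k*.055*d+b*.01*e+[0,0,z] for b in(-1,1)]).round(1).tolist() for k in(1,-1)])
o=monitor.observe();Rt=R.from_quat(o['ee_rot'])
for z in(.014,-.01,-.02,-.03): print(z,[proj(w,o['position']+Rt.apply([0,b,z])).round(1).tolist() for b in(-.01,0,.01)])
```

```text
-0.014 [[[133.6, 102.0], [139.5, 102.3]], [[120.9, 116.0], [127.2, 116.3]]]
0.01 [[[132.2, 95.0], [138.2, 95.2]], [[119.2, 108.6], [125.6, 108.9]]]
0.02 [[[131.6, 92.0], [137.6, 92.3]], [[118.5, 105.5], [124.9, 105.8]]]
0.03 [[[131.0, 89.0], [137.0, 89.3]], [[117.8, 102.4], [124.3, 102.7]]]
0.014 [[[281.6, 220.1]], [[281.6, 233.1]], [[281.6, 245.8]]]
-0.01 [[[281.5, 232.7]], [[281.5, 247.0]], [[281.5, 260.9]]]
-0.02 [[[281.5, 238.9]], [[281.5, 253.8]], [[281.5, 268.3]]]
-0.03 [[[281.4, 245.7]], [[281.4, 261.4]], [[281.5, 276.5]]]
```

Both views put the fingertips about 36 mm higher than the stated TCP geometry: tips at reported z + 22 mm. That is why the jaws closed above the handle. I'll command lower, watching the force.

Request:
{"op": "step_arm", "data": {"xyz": [[0,-0.1,3.5],[0,-0.1,7],[0,-0.1,10.5],[0,-0.1,14],[0,-0.1,17],[0.1,-0.1,19.5],[0.1,-0.1,21.5],[0.1,-0.1,22.5],[0.1,-0.1,23],[0.1,-0.1,23]], "twist": [[0,0,0],[0,0,0],[0,0,0],[0,0,0],[0,0,0],[0,0,0],[0,0,0],[0,0,0],[0,0,0],[0,0,0]], "hand": 5}}

```text
time_s: 6.35
position: [0.4332, -0.2983, -0.0147]
ee_rot: [-0.684, 0.73, 0.002, -0.001]
wrist_force: [0.2, 0.9, -0.1]
opening: 0.0498
```

Request:
{"op": "step_arm", "data": {"xyz": [[0,0,0.2],[0,0,0.4],[0,0,0.5]], "twist": [[0,0,0],[0,0,0],[0,0,0]]}}

```text
time_s: 6.6
position: [0.4337, -0.2987, -0.019]
ee_rot: [-0.684, 0.73, 0.002, -0.0]
wrist_force: [-0.0, 1.1, -0.6]
opening: 0.0498
```

Run:
```python
from h import *
o=monitor.observe();print(o['position'],np.degrees(yaw(o)),o['wrist_force'],rel([.4340,-.2987,-.017],np.radians(-93.6)))
s=cams.camera_model("side");w=cams.camera_model("wrist")
a=cams.grab_frame("side")[:,:,::-1];b=cams.grab_frame("wrist")[:,:,::-1]
cv2.imwrite("pics/c4.png",np.hstack([cv2.resize(a[230:370,230:370],None,fx=3,fy=3),cv2.resize(b[60:270,210:370],None,fx=2,fy=2)]))
```

```text
[ 0.43368261 -0.29867848 -0.01898511] -93.73165365378576 [-0.01687818  1.09496213 -0.55985296] (array([-0.  , -0.03, -0.2 ]), array([ 0.003,  0.002, -0.002]))
```

View pics/c4.png

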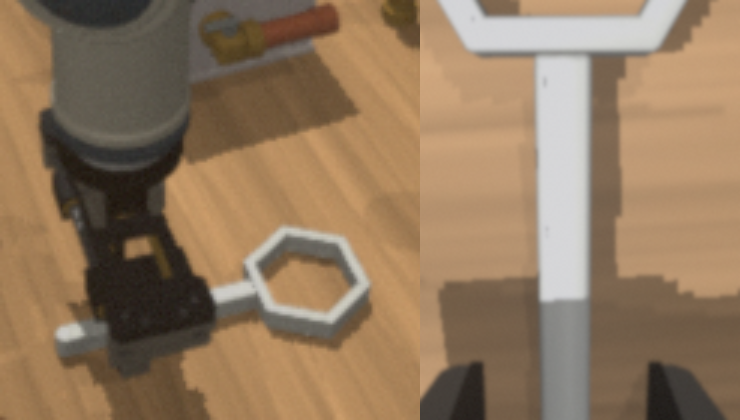

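The jaws straddle the handle: it runs between the two fingertips at crop (470,370) and (665,370), and there is no table contact. Closing now.

Request:
{"op": "step_arm", "data": {"xyz": [[0,0,0],[0,0,0],[0,0,0],[0,0,0],[0,0,0],[0,0,0],[0,0,0]], "twist": [[0,0,0],[0,0,0],[0,0,0],[0,0,0],[0,0,0],[0,0,0],[0,0,0]], "hand": 0, "squeeze": 60}}

```text
time_s: 7.28
position: [0.4335, -0.2985, -0.0191]
ee_rot: [-0.684, 0.73, 0.002, -0.0]
wrist_force: [-0.1, 0.7, 1.1]
opening: 0.0135
```

Request:
{"op": "step_arm", "data": {"xyz": [[0,0,-1],[0,0,-2.5],[0,0,-5],[0,0,-8],[0,0,-11],[0,0,-14],[0,0,-17],[0,0,-20],[0,0,-21],[0,0,-21]], "twist": [[0,0,0],[0,0,0],[0,0,0],[0,0,0],[0,0,0],[0,0,0],[0,0,0],[0,0,0],[0,0,0],[0,0,0]]}}

```text
time_s: 8.12
position: [0.4355, -0.2999, 0.1938]
ee_rot: [-0.684, 0.73, -0.001, 0.0]
wrist_force: [-0.2, 0.1, -2.2]
opening: 0.0133
```

Request:
{"op": "step_arm", "data": {"xyz": [[0,0,0],[0,0,0]], "twist": [[-0.004,0,0],[-0.004,0,0]]}}

```text
time_s: 8.28
position: [0.4348, -0.2995, 0.1925]
ee_rot: [-0.684, 0.73, 0.002, -0.002]
wrist_force: [0.1, -0.6, -1.8]
opening: 0.0137
```

```bash
cat > ring.py <<'E'
from h import *
def ring(name):
    o=monitor.observe();w=cams.camera_model("wrist");im=cams.grab_frame("wrist")[:,:,::-1].copy();cv2.imwrite(f"pics/{name}.png",im)
    hsv=cv2.cvtColor(im,cv2.COLOR_BGR2HSV);m=((hsv[:,:,1]<70)&(hsv[:,:,2]>95)).astype(np.uint8);m[260:]=0
    cs,h=cv2.findContours(m,cv2.RETR_CCOMP,cv2.CHAIN_APPROX_NONE)
    Rt=R.from_quat(o['ee_rot'])
    for q,hh in zip(cs,h[0]):
        if hh[3]<0 or cv2.contourArea(q)<2500: continue
        M=cv2.moments(q);u=(M['m10']/M['m00'],M['m01']/M['m00'])
        for dz in(.019,.037):
            p=ray(w,[u],o['position'][2]+dz)[0];print('hole',cv2.contourArea(q),u,p,'in tool mm',(Rt.inv().apply(p-o['position'])*1000).round(1),cv2.boundingRect(q))
    print(o['position'],np.degrees(yaw(o)),o['wrist_force'].round(1),o['wrist_torque'].round(2),o['opening'])
E
python3 - <<'E'
from ring import *
ring("w5")
E
```

```text
[ 0.43480806 -0.29945191  0.19248378] -93.7243361867031 [ 0.1 -0.6 -1.8] [ 0.05  0.24 -0.03] 0.013676528111877567
```

```bash
cat >> h.py <<'E'
AX=np.array([.5932,.003]);L=.135
def seat(phi_yaw,z,**k):
    a=np.radians(phi_yaw);return rel([*(AX-L*np.array([np.cos(a),np.sin(a)])),z],a-np.pi/2,**k)
E
python3 - <<'E'
from h import *
print(seat(16.5,.19))
E
```

```text
(array([-26.53,  -1.2 ,   0.22]), array([ 0.005,  0.002, -0.353]))
```

Request:
{"op": "step_arm", "data": {"xyz": [[-2,0,0],[-5,-0.1,0],[-8,-0.3,0],[-11,-0.4,0],[-14,-0.6,0.1],[-17,-0.7,0.1],[-20,-0.9,0.1],[-23,-1,0.2],[-25.5,-1.2,0.2],[-26.5,-1.2,0.2]], "twist": [[0.005,0,-0.03],[0.005,0,-0.07],[0.005,0,-0.11],[0.005,0,-0.15],[0.005,0,-0.19],[0.005,0,-0.23],[0.005,0,-0.27],[0.005,0,-0.31],[0.005,0,-0.35],[0.005,0,-0.353]]}}

```text
time_s: 9.17
position: [0.463, -0.033, 0.1886]
ee_rot: [0.802, -0.597, -0.002, -0.0]
wrist_force: [-0.3, 1.1, -2.4]
opening: 0.0133
```

Request:
{"op": "step_arm", "data": {"xyz": [[0,0,0],[0,0,0],[0,0,0]], "twist": [[0,0,0],[0,0,0],[0,0,0]]}}

```text
time_s: 9.42
position: [0.4625, -0.0338, 0.1879]
ee_rot: [0.802, -0.597, -0.002, 0.001]
wrist_force: [0.7, 0.2, -1.7]
opening: 0.0131
```

Run:
```python
from h import *
o=monitor.observe();print(o['position'],np.degrees(yaw(o))+90,o['wrist_force'],seat(16.5,.19))
a=cams.grab_frame("top")[:,:,::-1].copy();b=cams.grab_frame("side")[:,:,::-1].copy();cv2.imwrite("pics/t6.png",a);cv2.imwrite("pics/s6.png",b)
t=cams.camera_model("top");s=cams.camera_model("side")
hsv=cv2.cvtColor(a,cv2.COLOR_BGR2HSV)
print('ring expected px', proj(t,[[*AX,o['position'][2]+.037]]),proj(s,[[*AX,o['position'][2]+.037]]))
cv2.imwrite("pics/c6.png",np.hstack([cv2.resize(a[150:250,200:310],None,fx=3.5,fy=3.5,interpolation=cv2.INTER_CUBIC),cv2.resize(b[130:260,220:350],None,fx=2.692,fy=2.692,interpolation=cv2.INTER_CUBIC)]))
```

```text
[ 0.46249896 -0.0337644   0.18791983] 16.67632893172035 [ 0.7067435   0.15850996 -1.69998974] (array([ 0.19, -0.07, -0.21]), array([0.004, 0.003, 0.003]))
ring expected px [[251.50471254 197.67979248]] [[289.99367538 162.26771902]]
```

View pics/c6.png

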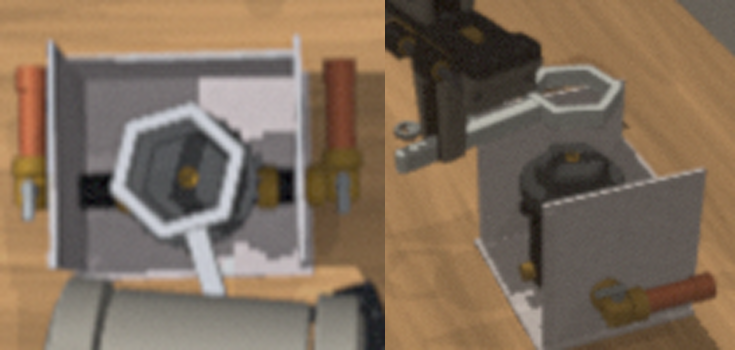

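Top crop: ring centred at about (178,170), within a millimetre or two of where the tool pose predicts, level and above the lid. Lowering now, correcting the residual.

Request:
{"op": "step_arm", "data": {"xyz": [[0.2,-0.1,1],[0.2,-0.1,2],[0.2,-0.1,3],[0.2,-0.1,4],[0.2,-0.1,4.6],[0.2,-0.1,4.6],[0.2,-0.1,4.6]], "twist": [[0.004,0.003,0],[0.004,0.003,0],[0.004,0.003,0],[0.004,0.003,0],[0.004,0.003,0],[0.004,0.003,0],[0.004,0.003,0]]}}

```text
time_s: 10.1
position: [0.4639, -0.0356, 0.1419]
ee_rot: [0.802, -0.597, -0.0, -0.0]
wrist_force: [-0.5, -0.1, -0.6]
opening: 0.0135
```

Run:
```python
from h import *
o=monitor.observe();print(o['position'],np.degrees(yaw(o))+90,o['wrist_force'],seat(16.5,.111))
```

```text
[ 0.46385655 -0.03555984  0.14188356] 16.62086335867079 [-0.46609273 -0.13685433 -0.58633221] (array([-0.02,  0.  ,  3.09]), array([-0.   ,  0.001,  0.002]))
```

Request:
{"op": "step_arm", "data": {"xyz": [[0,0,0.4],[0,0,0.8],[0,0,1.1],[0,0,1.4],[0,0,1.7],[0,0,2.0]], "twist": [[0,0,0],[0,0,0],[0,0,0],[0,0,0],[0,0,0],[0,0,0]]}}

```text
time_s: 10.6
position: [0.4639, -0.0356, 0.1216]
ee_rot: [0.802, -0.597, -0.0, -0.0]
wrist_force: [1.5, -0.0, -2.3]
opening: 0.013
```

Request:
{"op": "step_arm", "data": {"xyz": [[0,0,0.3],[0,0,0.6],[0,0,0.8],[0,0,0.9],[0,0,1.0],[0,0,1.0]], "twist": [[0,0,0],[0,0,0],[0,0,0],[0,0,0],[0,0,0],[0,0,0]]}}

```text
time_s: 11.1
position: [0.4638, -0.0355, 0.1115]
ee_rot: [0.802, -0.597, -0.0, -0.0]
wrist_force: [0.4, -0.6, -2.1]
opening: 0.0133
```

```bash
cat > st.py <<'E'
from h import *
def st():
    o=monitor.observe();d=o['position'][:2]-AX;F=o['wrist_force'];a=yaw(o)+np.pi/2;t=np.array([-np.sin(a),np.cos(a)])
    rad=np.array([np.cos(a),np.sin(a)])
    print('pos',o['position'].round(4),'yaw %.2f'%np.degrees(a),'F',F.round(1),'T',o['wrist_torque'].round(2),'Ftan %.1f Frad %.1f'%(F[:2]@t,F[:2]@rad),
     'Mz(on hand) %.2f'%(d[0]*F[1]-d[1]*F[0]+o['wrist_torque'][2]),'r %.4f az %.2f'%(np.hypot(*d),np.degrees(np.arctan2(-d[1],-d[0]))),'t',o['time_s'],'j6 %.2f'%o['joint_positions'][5])
if __name__=="__main__":
    import sys;st()
    if len(sys.argv)>1:print(seat(float(sys.argv[1]),float(sys.argv[2])))
E
python3 st.py 16.5 .111
```

```text
pos [ 0.4638 -0.0355  0.1115] yaw 16.62 F [ 0.4 -0.6 -2.1] T [-0.09  0.3   0.  ] Ftan -0.6 Frad 0.2 Mz(on hand) 0.09 r 0.1350 az 16.59 t 11.1 j6 1.20
(array([-0.02, -0.  ,  0.05]), array([0.   , 0.001, 0.002]))
```

Request:
{"op": "step_arm", "data": {"xyz": [[0,0,0.1],[0,0,0.1],[0,0,0.1]], "twist": [[0,0,0],[0,0,0],[0,0,0]]}}

```text
time_s: 11.35
position: [0.464, -0.0356, 0.1106]
ee_rot: [0.802, -0.597, -0.0, -0.0]
wrist_force: [-0.1, -0.6, -0.8]
opening: 0.0134
```

Request:
{"op": "step_arm", "data": {"xyz": [[0,0,0.1],[0,0,0.1],[0,0,0.1]], "twist": [[0,0,0],[0,0,0],[0,0,0]]}}

```text
time_s: 11.6
position: [0.4641, -0.0356, 0.1098]
ee_rot: [0.802, -0.597, -0.0, -0.0]
wrist_force: [-0.9, -1.1, 1.8]
opening: 0.0134
```

```bash
python3 st.py
```

```text
pos [ 0.4641 -0.0356  0.1098] yaw 16.62 F [-0.9 -1.1  1.8] T [-0.05  0.27  0.01] Ftan -0.8 Frad -1.2 Mz(on hand) 0.12 r 0.1348 az 16.63 t 11.6 j6 1.20
```

Seated: the force went from carrying 2.1 N to pressing 1.8 N on the shoulder. Compute stroke rows.

```bash
python3 -c "
import numpy as np
for D in list(range(1,11))+list(range(12,41,4)):
    a=np.radians(D);print(D,round(-13.5*np.sin(a),2),round(-13.5*(1-np.cos(a)),2),round(a,3))"
```

```text
1 -0.24 -0.0 0.017
2 -0.47 -0.01 0.035
3 -0.71 -0.02 0.052
4 -0.94 -0.03 0.07
5 -1.18 -0.05 0.087
6 -1.41 -0.07 0.105
7 -1.65 -0.1 0.122
8 -1.88 -0.13 0.14
9 -2.11 -0.17 0.157
10 -2.34 -0.21 0.175
12 -2.81 -0.3 0.209
16 -3.72 -0.52 0.279
20 -4.62 -0.81 0.349
24 -5.49 -1.17 0.419
28 -6.34 -1.58 0.489
32 -7.15 -2.05 0.559
36 -7.94 -2.58 0.628
40 -8.68 -3.16 0.698
```

Request:
{"op": "step_arm", "data": {"xyz": [[-0.71,-0.02,0],[-1.41,-0.07,0],[-1.41,-0.07,0]], "twist": [[0,0,0.052],[0,0,0.105],[0,0,0.105]]}}

```text
time_s: 11.85
position: [0.4609, -0.0216, 0.11]
ee_rot: [0.769, -0.639, 0.0, -0.0]
wrist_force: [-0.6, -3.4, 0.4]
opening: 0.0132
```

```bash
python3 st.py
```

```text
pos [ 0.4609 -0.0216  0.11  ] yaw 10.51 F [-0.6 -3.4  0.4] T [-0.44  0.15  0.02] Ftan -3.2 Frad -1.2 Mz(on hand) 0.45 r 0.1345 az 10.54 t 11.85 j6 1.34
```

Request:
{"op": "step_arm", "data": {"xyz": [[-0.94,-0.03,0],[-1.88,-0.13,0],[-2.81,-0.3,0],[-3.72,-0.52,0],[-4.62,-0.81,0],[-5.49,-1.17,0],[-6.34,-1.58,0],[-7.15,-2.05,0],[-7.94,-2.58,0],[-8.68,-3.16,0]], "twist": [[0,0,0.07],[0,0,0.14],[0,0,0.209],[0,0,0.279],[0,0,0.349],[0,0,0.419],[0,0,0.489],[0,0,0.559],[0,0,0.628],[0,0,0.698]]}}

```text
time_s: 12.68
position: [0.4756, 0.0694, 0.1099]
ee_rot: [-0.504, 0.864, -0.0, -0.0]
wrist_force: [-2.1, -3.8, 1.3]
opening: 0.0132
```

```bash
python3 st.py
```

```text
pos [0.4756 0.0694 0.1099] yaw -29.52 F [-2.1 -3.8  1.3] T [-0.55  0.32  0.16] Ftan -4.3 Frad 0.0 Mz(on hand) 0.75 r 0.1350 az -29.44 t 12.6833 j6 2.23
```

Request:
{"op": "step_arm", "data": {"xyz": [[-0.47,-0.01,0],[-0.94,-0.03,0],[-1.41,-0.07,0],[-1.88,-0.13,0],[-1.88,-0.13,0]], "twist": [[0,0,0.035],[0,0,0.07],[0,0,0.105],[0,0,0.14],[0,0,0.14]]}}

```text
time_s: 13.1
position: [0.486, 0.0852, 0.1098]
ee_rot: [-0.442, 0.897, -0.0, -0.001]
wrist_force: [-1.1, -0.3, 1.7]
opening: 0.0136
```

Request:
{"op": "step_arm", "data": {"xyz": [[0.24,0,0],[0.47,-0.01,0],[0.83,-0.02,0],[0.83,-0.02,0]], "twist": [[0,0,-0.017],[0,0,-0.035],[0,0,-0.061],[0,0,-0.061]]}}

```text
time_s: 13.43
position: [0.4812, 0.0781, 0.11]
ee_rot: [-0.471, 0.882, -0.0, -0.0]
wrist_force: [0.1, 0.6, 1.4]
opening: 0.0138
```

```bash
python3 st.py
```

```text
pos [0.4812 0.0781 0.11  ] yaw -33.82 F [0.1 0.6 1.4] T [0.22 0.01 0.07] Ftan 0.6 Frad -0.2 Mz(on hand) -0.00 r 0.1348 az -33.84 t 13.4333 j6 2.32
```

Request:
{"op": "step_arm", "data": {"xyz": [[0,0,-0.5],[0,0,-1],[0,0,-2],[0,0,-3],[0,0,-4.2],[0,0,-4.5],[0,0,-4.5]], "twist": [[0,0,0],[0,0,0],[0,0,0],[0,0,0],[0,0,0],[0,0,0],[0,0,0]]}}

```text
time_s: 14.02
position: [0.4822, 0.0783, 0.1565]
ee_rot: [-0.471, 0.882, -0.001, 0.001]
wrist_force: [0.2, -0.2, -1.4]
opening: 0.0136
```

```bash
python3 st.py; python3 -c "
import numpy as np
for D in range(6,61,6):
    a=np.radians(D);print(round(13.5*np.sin(a),2),round(-13.5*(1-np.cos(a)),2),round(-a,3))"
```

```text
pos [0.4822 0.0783 0.1565] yaw -33.82 F [ 0.2 -0.2 -1.4] T [ 0.13  0.32 -0.02] Ftan -0.1 Frad 0.3 Mz(on hand) -0.01 r 0.1341 az -34.13 t 14.0167 j6 2.32
1.41 -0.07 -0.105
2.81 -0.3 -0.209
4.17 -0.66 -0.314
5.49 -1.17 -0.419
6.75 -1.81 -0.524
7.94 -2.58 -0.628
9.03 -3.47 -0.733
10.03 -4.47 -0.838
10.92 -5.56 -0.942
11.69 -6.75 -1.047
```

Request:
{"op": "step_arm", "data": {"xyz": [[1.41,-0.07,0],[2.81,-0.3,0],[4.17,-0.66,0],[5.49,-1.17,0],[6.75,-1.81,0],[7.94,-2.58,0],[9.03,-3.47,0],[10.03,-4.47,0],[10.92,-5.56,0],[11.69,-6.75,0]], "twist": [[0,0,-0.105],[0,0,-0.209],[0,0,-0.314],[0,0,-0.419],[0,0,-0.524],[0,0,-0.628],[0,0,-0.733],[0,0,-0.838],[0,0,-0.942],[0,0,-1.047]]}}

```text
time_s: 14.85
position: [0.4726, -0.0571, 0.1561]
ee_rot: [0.85, -0.526, 0.001, -0.0]
wrist_force: [0.4, 1.0, -1.8]
opening: 0.0131
```

Request:
{"op": "step_arm", "data": {"xyz": [[0,0,0],[0,0,0]], "twist": [[0,0,0],[0,0,0]]}}

```text
time_s: 15.02
position: [0.4721, -0.0574, 0.1557]
ee_rot: [0.849, -0.528, 0.0, -0.0]
wrist_force: [0.1, 0.8, -2.3]
opening: 0.0137
```

```bash
python3 st.py 26.2 .11;python3 - <<'E'
from h import *
b=cams.grab_frame("side")[:,:,::-1].copy();a=cams.grab_frame("top")[:,:,::-1].copy();cv2.imwrite("pics/s7.png",b);cv2.imwrite("pics/t7.png",a)
E
```

```text
pos [ 0.4721 -0.0574  0.1557] yaw 26.24 F [ 0.1  0.8 -2.3] T [-0.07  0.3   0.  ] Ftan 0.7 Frad 0.5 Mz(on hand) -0.09 r 0.1353 az 26.53 t 15.0167 j6 0.99
(array([-0.08, -0.03,  4.57]), array([-0.   , -0.001,  0.001]))
```

Request:
{"op": "step_arm", "data": {"xyz": [[-0.1,0,0.6],[-0.1,0,1.2],[-0.1,0,1.7],[-0.1,0,2.1],[-0.1,0,2.5],[-0.1,0,2.9],[-0.1,0,3.3]], "twist": [[0,0,0],[0,0,0],[0,0,0],[0,0,0],[0,0,0],[0,0,0],[0,0,0]]}}

```text
time_s: 15.7
position: [0.4719, -0.0558, 0.1225]
ee_rot: [0.849, -0.528, 0.001, -0.0]
wrist_force: [0.4, -0.1, -2.1]
opening: 0.0135
```

```bash
python3 st.py 26.2 .11
```

```text
pos [ 0.4719 -0.0558  0.1225] yaw 26.27 F [ 0.4 -0.1 -2.1] T [-0.16  0.1  -0.09] Ftan -0.3 Frad 0.3 Mz(on hand) -0.04 r 0.1348 az 25.86 t 15.7 j6 0.99
(array([0.08, 0.02, 1.25]), array([-0.001, -0.001,  0.001]))
```

Request:
{"op": "step_arm", "data": {"xyz": [[0,0,0.4],[0,0,0.7],[0,0,1.0],[0,0,1.2],[0,0,1.25],[0,0,1.25]], "twist": [[0,0,0],[0,0,0],[0,0,0],[0,0,0],[0,0,0],[0,0,0]]}}

```text
time_s: 16.2
position: [0.472, -0.0559, 0.1101]
ee_rot: [0.849, -0.528, 0.001, -0.0]
wrist_force: [-0.8, -1.1, 0.8]
opening: 0.0132
```

```bash
python3 st.py 26.2 .11
```

```text
pos [ 0.472  -0.0559  0.1101] yaw 26.26 F [-0.8 -1.1  0.8] T [-0.12  0.21 -0.06] Ftan -0.6 Frad -1.2 Mz(on hand) 0.02 r 0.1348 az 25.91 t 16.2 j6 0.99
(array([0.07, 0.02, 0.01]), array([-0.001, -0.001,  0.001]))
```

Request:
{"op": "step_arm", "data": {"xyz": [[-0.94,-0.03,0],[-1.88,-0.13,0],[-2.78,-0.3,0],[-3.68,-0.52,0],[-4.57,-0.81,0],[-5.44,-1.17,0],[-6.29,-1.58,0],[-7.1,-2.02,0],[-7.88,-2.55,0],[-8.61,-3.12,0]], "twist": [[0,0,0.07],[0,0,0.14],[0,0,0.209],[0,0,0.279],[0,0,0.349],[0,0,0.419],[0,0,0.489],[0,0,0.559],[0,0,0.628],[0,0,0.698]]}}

```text
time_s: 17.03
position: [0.4623, 0.0351, 0.1104]
ee_rot: [-0.616, 0.787, -0.001, 0.001]
wrist_force: [1.2, -4.2, -1.2]
opening: 0.0134
```

```bash
python3 st.py
```

```text
pos [0.4623 0.0351 0.1104] yaw -13.88 F [ 1.2 -4.2 -1.2] T [-0.72 -0.2   0.14] Ftan -3.8 Frad 2.2 Mz(on hand) 0.65 r 0.1347 az -13.76 t 17.0333 j6 1.89
```

Request:
{"op": "step_arm", "data": {"xyz": [[-0.47,-0.01,0.05],[-0.94,-0.03,0.05],[-1.41,-0.07,0.05],[-1.88,-0.13,0.05],[-2.34,-0.21,0.05],[-2.81,-0.3,0.05],[-2.81,-0.3,0.05]], "twist": [[0,0,0.035],[0,0,0.07],[0,0,0.105],[0,0,0.14],[0,0,0.175],[0,0,0.209],[0,0,0.209]]}}

```text
time_s: 17.62
position: [0.4718, 0.0618, 0.11]
ee_rot: [-0.531, 0.848, -0.001, 0.0]
wrist_force: [-0.8, -1.4, 1.4]
opening: 0.0131
```

```bash
python3 st.py
```

```text
pos [0.4718 0.0618 0.11  ] yaw -25.89 F [-0.8 -1.4  1.4] T [-0.32  0.3   0.15] Ftan -1.7 Frad -0.1 Mz(on hand) 0.37 r 0.1349 az -25.87 t 17.6167 j6 2.15
```

Request:
{"op": "step_arm", "data": {"xyz": [[-0.24,0,0],[-0.47,-0.01,0],[-0.47,-0.01,0]], "twist": [[0,0,0.017],[0,0,0.035],[0,0,0.035]]}}

```text
time_s: 17.87
position: [0.474, 0.0661, 0.11]
ee_rot: [-0.515, 0.857, -0.001, 0.0]
wrist_force: [-0.5, -1.8, 0.4]
opening: 0.0133
```

```bash
python3 st.py
```

```text
pos [0.474  0.0661 0.11  ] yaw -27.95 F [-0.5 -1.8  0.4] T [-0.42  0.3   0.2 ] Ftan -1.8 Frad 0.4 Mz(on hand) 0.44 r 0.1349 az -27.90 t 17.8667 j6 2.20
```

Request:
{"op": "step_arm", "data": {"xyz": [[-0.24,0,0],[-0.47,-0.01,0],[-0.47,-0.01,0]], "twist": [[0,0,0.017],[0,0,0.035],[0,0,0.035]]}}

```text
time_s: 18.12
position: [0.4764, 0.0705, 0.11]
ee_rot: [-0.5, 0.866, -0.001, 0.0]
wrist_force: [-1.6, -2.4, -0.1]
opening: 0.013
```

```bash
python3 st.py
```

```text
pos [0.4764 0.0705 0.11  ] yaw -30.04 F [-1.6 -2.4 -0.1] T [-0.41  0.29  0.23] Ftan -2.9 Frad -0.2 Mz(on hand) 0.61 r 0.1349 az -30.01 t 18.1167 j6 2.24
```

Request:
{"op": "step_arm", "data": {"xyz": [[-0.24,0,0],[-0.24,0,0]], "twist": [[0,0,0.017],[0,0,0.017]]}}

```text
time_s: 18.28
position: [0.4777, 0.0728, 0.11]
ee_rot: [-0.492, 0.871, -0.001, 0.0]
wrist_force: [-1.5, -2.4, 0.8]
opening: 0.0134
```

```bash
python3 st.py
```

```text
pos [0.4777 0.0728 0.11  ] yaw -31.10 F [-1.5 -2.4  0.8] T [-0.52  0.28  0.11] Ftan -2.8 Frad -0.0 Mz(on hand) 0.49 r 0.1350 az -31.14 t 18.2833 j6 2.26
```

Request:
{"op": "step_arm", "data": {"xyz": [[-0.24,0,0],[-0.24,0,0]], "twist": [[0,0,0.017],[0,0,0.017]]}}

```text
time_s: 18.45
position: [0.4791, 0.0751, 0.11]
ee_rot: [-0.484, 0.875, -0.001, 0.0]
wrist_force: [-0.7, -3.3, 1.2]
opening: 0.0135
```

```bash
python3 st.py
```

```text
pos [0.4791 0.0751 0.11  ] yaw -32.16 F [-0.7 -3.3  1.2] T [-0.58  0.3   0.14] Ftan -3.2 Frad 1.2 Mz(on hand) 0.57 r 0.1350 az -32.28 t 18.45 j6 2.29
```

Request:
{"op": "step_arm", "data": {"xyz": [[-0.24,0,0],[-0.24,0,0]], "twist": [[0,0,0.017],[0,0,0.017]]}}

```text
time_s: 18.62
position: [0.4805, 0.0773, 0.11]
ee_rot: [-0.475, 0.88, -0.001, 0.0]
wrist_force: [-0.9, -4.1, -0.4]
opening: 0.0134
```

```bash
python3 st.py
```

```text
pos [0.4805 0.0773 0.11  ] yaw -33.22 F [-0.9 -4.1 -0.4] T [-0.61  0.31  0.11] Ftan -3.9 Frad 1.5 Mz(on hand) 0.64 r 0.1350 az -33.42 t 18.6167 j6 2.31
```

Request:
{"op": "step_arm", "data": {"xyz": [[-0.24,0,0],[-0.24,0,0]], "twist": [[0,0,0.017],[0,0,0.017]]}}

```text
time_s: 18.78
position: [0.4817, 0.0793, 0.1099]
ee_rot: [-0.467, 0.884, -0.001, 0.0]
wrist_force: [-2.6, -6.0, 0.9]
opening: 0.0133
```

```bash
python3 st.py
```

```text
pos [0.4817 0.0793 0.1099] yaw -34.28 F [-2.6 -6.   0.9] T [-0.99  0.33  0.13] Ftan -6.4 Frad 1.2 Mz(on hand) 0.99 r 0.1351 az -34.38 t 18.7833 j6 2.33
```

Request:
{"op": "step_arm", "data": {"xyz": [[-0.18,0,0],[-0.18,0,0]], "twist": [[0,0,0.013],[0,0,0.013]]}}

```text
time_s: 18.95
position: [0.4824, 0.0804, 0.1097]
ee_rot: [-0.461, 0.887, -0.001, -0.001]
wrist_force: [-2.3, -6.8, 1.6]
opening: 0.0133
```

```bash
python3 st.py
```

```text
pos [0.4824 0.0804 0.1097] yaw -35.07 F [-2.3 -6.8  1.6] T [-1.23  0.47  0.32] Ftan -6.9 Frad 2.0 Mz(on hand) 1.26 r 0.1351 az -34.92 t 18.95 j6 2.35
```

Request:
{"op": "step_arm", "data": {"xyz": [[-0.25,0,0],[-0.25,0,0]], "twist": [[0,0,0.013],[0,0,0.013]]}}

```text
time_s: 19.12
position: [0.4833, 0.0816, 0.1095]
ee_rot: [-0.455, 0.89, -0.002, -0.002]
wrist_force: [-2.8, -8.0, 1.5]
opening: 0.0135
```

```bash
python3 st.py
```

```text
pos [0.4833 0.0816 0.1095] yaw -35.84 F [-2.8 -8.   1.5] T [-1.6   0.52  0.36] Ftan -8.1 Frad 2.4 Mz(on hand) 1.46 r 0.1351 az -35.57 t 19.1167 j6 2.37
```

Request:
{"op": "step_arm", "data": {"xyz": [[-0.3,0,0],[-0.3,0,0],[-0.3,0,0]], "twist": [[0,0,0.012],[0,0,0.012],[0,0,0.012]]}}

```text
time_s: 19.37
position: [0.4841, 0.0828, 0.1092]
ee_rot: [-0.45, 0.893, -0.002, -0.003]
wrist_force: [-3.7, -11.5, 1.9]
opening: 0.0136
```

```bash
python3 st.py
```

```text
pos [0.4841 0.0828 0.1092] yaw -36.50 F [ -3.7 -11.5   1.9] T [-1.94  0.66  0.31] Ftan -11.4 Frad 3.9 Mz(on hand) 1.85 r 0.1352 az -36.20 t 19.3667 j6 2.38
```

Request:
{"op": "step_arm", "data": {"xyz": [[-0.27,0,0],[-0.27,0,0]], "twist": [[0,0,0.008],[0,0,0.008]]}}

```text
time_s: 19.53
position: [0.4846, 0.0836, 0.1089]
ee_rot: [-0.447, 0.895, -0.003, -0.005]
wrist_force: [-5.4, -11.6, 3.5]
opening: 0.0133
```

```bash
python3 st.py
```

```text
pos [0.4846 0.0836 0.1089] yaw -36.93 F [ -5.4 -11.6   3.5] T [-2.16  0.7   0.31] Ftan -12.5 Frad 2.6 Mz(on hand) 2.01 r 0.1352 az -36.55 t 19.5333 j6 2.40
```

2.0 N m at the lid, 3° after the torque started rising, as expected for the seal. Backing off to mid-play.

Request:
{"op": "step_arm", "data": {"xyz": [[0.4,0,0],[0.8,-0.02,0],[1.18,-0.05,0],[1.18,-0.05,0],[1.18,-0.05,0]], "twist": [[0,0,-0.03],[0,0,-0.06],[0,0,-0.087],[0,0,-0.087],[0,0,-0.087]]}}

```text
time_s: 19.95
position: [0.4788, 0.0745, 0.1095]
ee_rot: [-0.484, 0.875, -0.003, -0.004]
wrist_force: [1.2, 1.5, 2.4]
opening: 0.0132
```

```bash
python3 st.py -31.7 .15
```

```text
pos [0.4788 0.0745 0.1095] yaw -32.05 F [1.2 1.5 2.4] T [ 0.23 -0.15  0.13] Ftan 1.9 Frad 0.2 Mz(on hand) -0.12 r 0.1349 az -31.99 t 19.95 j6 2.29
(array([ 0.11,  0.01, -4.05]), array([-0.001, -0.01 , -0.006]))
```

Request:
{"op": "step_arm", "data": {"xyz": [[0,0,-0.2],[0,0,-0.8],[0,0,-1.6],[0,0,-2.6],[0,0,-4],[0,0,-6],[0,0,-8],[0,0,-9],[0,0,-9]], "twist": [[0,-0.01,0],[0,-0.01,0],[0,-0.01,0],[0,-0.01,0],[0,-0.01,0],[0,-0.01,0],[0,-0.01,0],[0,-0.01,0],[0,-0.01,0]]}}

```text
time_s: 20.7
position: [0.4806, 0.0756, 0.2022]
ee_rot: [-0.484, 0.875, -0.001, 0.002]
wrist_force: [0.5, 0.3, -2.0]
opening: 0.0132
```

```bash
python3 st.py
python3 - <<'E'
from h import *
print(rel([.434,-.299,.19],np.radians(-93.7)))
E
```

```text
pos [0.4806 0.0756 0.2022] yaw -32.05 F [ 0.5  0.3 -2. ] T [0.09 0.25 0.03] Ftan 0.6 Frad 0.3 Mz(on hand) -0.04 r 0.1339 az -32.81 t 20.7 j6 2.28
(array([ 34.23, -15.92,   1.2 ]), array([-0.005,  0.002, -0.495]))
```

Request:
{"op": "step_arm", "data": {"xyz": [[2.5,-1.2,0],[6,-2.8,0],[9.5,-4.4,0],[13,-6,0],[16.5,-7.7,0],[20,-9.3,0],[23.5,-10.9,0],[27,-12.6,0.5],[30.5,-14.2,1],[33,-15.4,1.2]], "twist": [[0,0,-0.04],[0,0,-0.09],[0,0,-0.14],[0,0,-0.19],[0,0,-0.24],[0,0,-0.29],[0,0,-0.34],[0,0,-0.39],[0,0,-0.44],[-0.005,0,-0.495]]}}

```text
time_s: 21.53
position: [0.4343, -0.2882, 0.1885]
ee_rot: [-0.684, 0.729, 0.001, 0.0]
wrist_force: [0.1, -0.1, -1.4]
opening: 0.0134
```

Run:
```python
from h import *
o=monitor.observe();print(o['position'],rel([.434,-.299,.03],np.radians(-93.7)))
```

```text
[ 0.43429241 -0.2882293   0.18850413] (array([ 1.11, -0.06, 15.85]), array([0.001, 0.002, 0.001]))
```

Request:
{"op": "step_arm", "data": {"xyz": [[0.4,0,2],[0.8,0,5],[1.1,0,8],[1.1,0,11],[1.1,0,14],[1.1,0,16.5],[1.1,0,18],[1.1,0,19],[1.1,0,19.6],[1.1,0,19.8]], "twist": [[0,0,0],[0,0,0],[0,0,0],[0,0,0],[0,0,0],[0,0,0],[0,0,0],[0,0,0],[0,0,0],[0,0,0]]}}

```text
time_s: 22.37
position: [0.4329, -0.2985, -0.0104]
ee_rot: [-0.684, 0.729, 0.002, 0.0]
wrist_force: [-0.6, -0.0, -1.5]
opening: 0.0135
```

```bash
python3 st.py
python3 - <<'E'
from h import *
print(rel([.434,-.299,-.0187],np.radians(-93.7)))
E
```

```text
pos [ 0.4329 -0.2985 -0.0104] yaw -3.62 F [-0.6 -0.  -1.5] T [ 0.06  0.34 -0.02] Ftan -0.1 Frad -0.6 Mz(on hand) -0.18 r 0.3414 az 62.00 t 22.3667 j6 1.03
(array([ 0.05, -0.12,  0.83]), array([0.002, 0.003, 0.001]))
```

Request:
{"op": "step_arm", "data": {"xyz": [[0,0,0.15],[0,0,0.3],[0,0,0.45],[0,0,0.6],[0,0,0.7],[0,0,0.8],[0,0,0.85],[0,0,0.85]], "twist": [[0.002,0.003,0],[0.002,0.003,0],[0.002,0.003,0],[0.002,0.003,0],[0.002,0.003,0],[0.002,0.003,0],[0.002,0.003,0],[0.002,0.003,0]]}}

```text
time_s: 23.03
position: [0.4329, -0.2985, -0.0189]
ee_rot: [-0.684, 0.729, -0.0, -0.0]
wrist_force: [0.3, 0.1, -1.2]
opening: 0.0138
```

```bash
python3 st.py
```

```text
pos [ 0.4329 -0.2985 -0.0189] yaw -3.63 F [ 0.3  0.1 -1.2] T [-0.02  0.31 -0.03] Ftan 0.1 Frad 0.2 Mz(on hand) 0.03 r 0.3414 az 62.00 t 23.0333 j6 1.03
```

Request:
{"op": "step_arm", "data": {"xyz": [[0,0,0.05],[0,0,0.1],[0,0,0.1]], "twist": [[0,0,0],[0,0,0],[0,0,0]]}}

```text
time_s: 23.28
position: [0.433, -0.2985, -0.0191]
ee_rot: [-0.684, 0.729, -0.0, -0.0]
wrist_force: [-3.1, 2.9, 10.3]
opening: 0.0136
```

Request:
{"op": "step_arm", "data": {"xyz": [[0,0,-0.03],[0,0,-0.03]], "twist": [[0,0,0],[0,0,0]]}}

```text
time_s: 23.45
position: [0.4332, -0.2987, -0.0186]
ee_rot: [-0.684, 0.729, -0.0, -0.0]
wrist_force: [-0.2, 0.4, -1.1]
opening: 0.013
```

Request:
{"op": "step_arm", "data": {"xyz": [[0,0,0],[0,0,0],[0,0,0],[0,0,0],[0,0,0],[0,0,0]], "twist": [[0,0,0],[0,0,0],[0,0,0],[0,0,0],[0,0,0],[0,0,0]], "hand": 5}}

```text
time_s: 23.95
position: [0.4332, -0.2987, -0.0186]
ee_rot: [-0.684, 0.729, -0.0, -0.0]
wrist_force: [-0.8, -0.3, -0.2]
opening: 0.0493
```

Request:
{"op": "step_arm", "data": {"xyz": [[0,0,-1],[0,0,-3],[0,0,-6],[0,0,-10],[0,0,-14],[0,0,-18],[0,0,-22],[0,0,-26],[0,0,-28],[0,0,-28]], "twist": [[0,0,0],[0,0,0],[0,0,0],[0,0,0],[0,0,0],[0,0,0],[0,0,0],[0,0,0],[0,0,0],[0,0,0]]}}

```text
time_s: 24.78
position: [0.4353, -0.2999, 0.2676]
ee_rot: [-0.684, 0.729, -0.005, 0.001]
wrist_force: [0.5, 0.7, 0.5]
opening: 0.05
```

Run:
```python
from h import *
print(rel([.54,0,.27],np.radians(-93.95)))
```

```text
(array([-30.59,  -8.56,  -0.34]), array([-0.008, -0.005,  0.006]))
```

Back over the lid to the same viewpoint as the first wrist picture, to check lid and spanner.

Request:
{"op": "step_arm", "data": {"xyz": [[-3,-0.8,0],[-6.5,-1.8,0],[-10,-2.8,0],[-13.5,-3.8,0],[-17,-4.8,0],[-20.5,-5.7,0],[-24,-6.7,0],[-27.5,-7.7,0],[-30.6,-8.6,-0.3],[-30.6,-8.6,-0.3]], "twist": [[0,0,0],[0,0,0],[0,0,0],[0,0,0],[0,0,0],[0,0,0],[0,0,0],[0,0,0],[0,0,0],[-0.008,-0.005,0]]}}

```text
time_s: 25.62
position: [0.5412, 0.0049, 0.2694]
ee_rot: [-0.686, 0.728, 0.0, 0.001]
wrist_force: [0.5, -0.5, 0.4]
opening: 0.05
```

Run:
```python
from h import *
import pickle
o=monitor.observe();w=cams.camera_model("wrist");im=cams.grab_frame("wrist")[:,:,::-1].copy();cv2.imwrite("pics/w9.png",im);pickle.dump((o,w),open('w9.pkl','wb'));print(o['position'])
u=proj(w,[[*AX,.15]])[0].astype(int);print(u)
x0,y0=u-[60,58];a=im[y0:y0+116,x0:x0+120];a=np.clip((a.astype(float)-20)*2,0,255).astype(np.uint8)
cv2.imwrite("pics/c9.png",np.hstack([cv2.resize(a,(480,464),interpolation=cv2.INTER_CUBIC),cv2.resize(im[60:292,400:560],(320,464))]));print(x0,y0)
```

```text
[0.54119361 0.0048677  0.26935699]
[280 145]
220 87
```

View pics/c9.png

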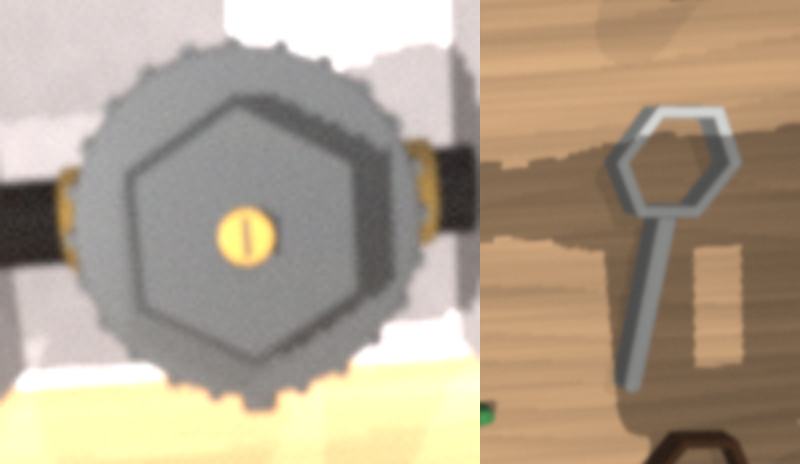

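Run:
```python
from h import *
import pickle
o,w=pickle.load(open('w9.pkl','rb'))
k=np.array([(135,180),(240,106),(352,162),(360,288),(253,355),(143,305)])/4+[220,87]-.4
p=ray(w,k,.150);c=p.mean(0);d=p-c;a=np.degrees(np.arctan2(d[:,1],d[:,0]));print(c,(a%60).round(1))
print('lug yaw',ray(w,[np.array((261,400))/4+[220,87]],.118)-c)
print('spanner',ray(w,[(499,140),(475,253)],.012))
a=cams.grab_frame("top").astype(int)
b=cv2.imread("pics/top0.png")[:,:,::-1].astype(int);df=(abs(a-b).max(2)>60).astype(np.uint8)
n,l,s,ce=cv2.connectedComponentsWithStats(df);print([x.tolist() for x in s[1:] if x[4]>15])
```

```text
[0.59350528 0.00234138 0.15      ] [ 1.  59.8  0.8  1.6 59.4  0.3]
lug yaw [[-0.0508507  -0.00126257 -0.032     ]]
spanner [[ 0.56877318 -0.31073408  0.012     ]
 [ 0.38985624 -0.29887782  0.012     ]]
[[178, 173, 36, 132, 2210], [257, 172, 20, 25, 153], [216, 180, 40, 48, 1408], [257, 183, 14, 40, 445], [170, 197, 14, 26, 181], [217, 203, 78, 177, 3428], [303, 207, 127, 97, 4580], [202, 225, 11, 4, 23], [77, 232, 104, 140, 3925], [363, 254, 4, 11, 20], [408, 296, 37, 41, 605], [386, 303, 22, 21, 328], [194, 312, 17, 9, 79], [183, 319, 9, 14, 82], [387, 326, 43, 17, 344], [172, 333, 51, 39, 1089], [273, 341, 109, 48, 2538], [390, 343, 81, 42, 1972], [0, 348, 27, 43, 572], [219, 371, 17, 4, 38], [247, 384, 20, 12, 174], [266, 384, 17, 8, 74], [379, 385, 94, 35, 1772], [239, 396, 9, 24, 119]]
```

The hexagon's flats face 30.5° and the lid's lug is at the front, so the lid is home. The spanner lies flat where it was before. Handing in.

```bash
python3 -c "
from plant import sign_off,monitor
print(monitor.observe()['time_s']);print(sign_off())"
```

```text
25.7167
the job is handed in; nothing more can be done
None
```

The lid is down on its seal and nipped up to about 2.0 N m, and the spanner is back flat on the worktop where it first lay. I handed the job in at 25.7 s.

**What I did:**
- I seated the aluminium spanner on the lid's hexagon.
- I turned the lid in two clockwise strokes of about 54° and 63°, lifting and reseating once between them.
- I stopped when the torque worked out from the wrist readings reached 2.01 N m. The torque began to rise only in the last 3° of the second stroke.
- I backed off, lifted the spanner off and laid it down about 0.3 m clear of the filter. At touchdown the force reached about 10 N for a moment before I eased off and let go.

**Last checks:**
- **Lid:** the final wrist picture shows the hexagon's flats at about 30.5° and the lid's lug at the front, as they should be at the seal. The housing itself is turned by roughly 1°.
- **Spanner:** it measures within a few millimetres of its starting place, with nothing touching it.

**What disagreed:**
- **Fingertips:** they sit about 36 mm higher than the stated tool-point geometry. My first grasp closed on air above the handle and moved nothing. I measured the offset in the pictures and allowed for it.
- **Other things:** my picture comparison for things moved was swamped by the arm and its shadows. That the wrench, jar, carton and fitting are undisturbed rests only on the arm's paths staying clear of them.

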